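Turn round a row of lens cells for reassembly

TASK

The four lens cells of a stripped objective stand in the aluminium stripping rack in the order in which they came out, counted from its brass post. Move them all to the white assembly rack in reverse order, so that the one that stood next to the post of the first rack ends in the bay farthest from the post of the other, and so on. They are glass: set each one down gently, upright and about in the middle of its bay, without dropping it.

Things in the scene. Friction and masses are not known exactly. Their poses are not given: they have to be found in the camera images.
- strip_rack: Stripping rack, bare aluminium, left or right; each cell starts in a bay on a cork pad. Fixed. Base 290 x 67 mm. Row along its x: four bays centred at x = -96, -32, 32, 96 mm, y = 0, each 61 x 61 mm inside, floor 6 mm and walls (3 mm thick) 12 mm above the table. Brass post 16 mm thick, top 36 mm above the table, at x = +146 mm (its far end). Origin: on the table under the middle of the bays.
- assembly_rack: Assembly rack, white plastic, empty at the start, same shape. Fixed. Base 290 x 67 mm. Row along its x: four bays centred at x = -96, -32, 32, 96 mm, y = 0, each 61 x 61 mm inside, floor 6 mm and walls (3 mm thick) 12 mm above the table. Brass post 16 mm thick, top 36 mm above the table, at x = +146 mm (its far end). Origin: on the table under the middle of the bays.
- wide_cell: Widest, low lens cell: a plain dark metal cylinder 42 mm across and 44 mm tall, glass on top. Grip it on its side, from above, above half height. About 140 g. Stands upright; origin: centre of its underside, z up its axis.
- slim_cell: Slim, tallest lens cell: a plain dark metal cylinder 26 mm across and 60 mm tall, glass on top. Grip it on its side near the top. About 90 g. Stands upright; origin: centre of its underside, z up its axis.
- stepped_cell: Stepped lens cell: dark metal, foot 37 mm across and 22 mm tall, above it a straight barrel 30 mm across up to 50 mm, glass on top. Grip the barrel. About 120 g. Stands upright; origin: centre of its underside, z up its axis.
- cone_cell: Conical lens cell: dark metal, foot 36 mm across and 6 mm tall, tapering to a straight neck 22 mm across from 28 mm up to its top at 56 mm, glass on top. Grip the neck. About 100 g. Stands upright; origin: centre of its underside, z up its axis.
- wide_pad: Round cork pad, 56 mm across and 3 mm thick, glued to the floor of the stripping rack's bay in which the wide cell stands at the start: it stays behind and shows where that cell stood. Origin: centre of its underside.
- slim_pad: Round cork pad, 40 mm across and 3 mm thick, glued to the floor of the stripping rack's bay in which the slim cell stands at the start: it stays behind and shows where that cell stood. Origin: centre of its underside.
- stepped_pad: Round cork pad, 52 mm across and 3 mm thick, glued to the floor of the stripping rack's bay in which the stepped cell stands at the start: it stays behind and shows where that cell stood. Origin: centre of its underside.
- cone_pad: Round cork pad, 46 mm across and 3 mm thick, glued to the floor of the stripping rack's bay in which the cone cell stands at the start: it stays behind and shows where that cell stood. Origin: centre of its underside.
Mind the look-alikes: they are no part of the job. Leave any blue or green look-alike of the slim_cell alone.

How it is judged (in metres and radians):
At the end, for the whole second after the job is handed in: Every cell stands released and at rest, upright (0.1 rad), on the floor of the assembly rack, within 15 mm along and across the row of the centre of its bay; counted from the brass posts, first has gone to fourth, second to third, third to second, fourth to first (((x of wide_pad in the frame of strip_rack between -0.116 and -0.076 m and x of wide_cell in the frame of assembly_rack between 0.081 and 0.111 m) or (x of wide_pad in the frame of strip_rack between -0.052 and -0.012 m and x of wide_cell in the frame of assembly_rack between 0.017 and 0.047 m) or (x of wide_pad in the frame of strip_rack between 0.012 and 0.052 m and x of wide_cell in the frame of assembly_rack between -0.047 and -0.017 m) or (x of wide_pad in the frame of strip_rack between 0.076 and 0.116 m and x of wide_cell in the frame of assembly_rack between -0.111 and -0.081 m)) and y of wide_cell in the frame of assembly_rack between -0.015 and 0.015 m and z of wide_cell in the frame of assembly_rack between 0.002 and 0.01 m and angle between each of wide_cell, slim_cell, stepped_cell, cone_cell's own z axis and vertical below 0.1 rad and linear speed of each of wide_cell, slim_cell, stepped_cell, cone_cell below 0.02 m/s and angular speed of each of wide_cell, slim_cell, stepped_cell, cone_cell below 0.2 rad/s and ((x of slim_pad in the frame of strip_rack between -0.116 and -0.076 m and x of slim_cell in the frame of assembly_rack between 0.081 and 0.111 m) or (x of slim_pad in the frame of strip_rack between -0.052 and -0.012 m and x of slim_cell in the frame of assembly_rack between 0.017 and 0.047 m) or (x of slim_pad in the frame of strip_rack between 0.012 and 0.052 m and x of slim_cell in the frame of assembly_rack between -0.047 and -0.017 m) or (x of slim_pad in the frame of strip_rack between 0.076 and 0.116 m and x of slim_cell in the frame of assembly_rack between -0.111 and -0.081 m)) and y of slim_cell in the frame of assembly_rack between -0.015 and 0.015 m and z of slim_cell in the frame of assembly_rack between 0.002 and 0.01 m and ((x of stepped_pad in the frame of strip_rack between -0.116 and -0.076 m and x of stepped_cell in the frame of assembly_rack between 0.081 and 0.111 m) or (x of stepped_pad in the frame of strip_rack between -0.052 and -0.012 m and x of stepped_cell in the frame of assembly_rack between 0.017 and 0.047 m) or (x of stepped_pad in the frame of strip_rack between 0.012 and 0.052 m and x of stepped_cell in the frame of assembly_rack between -0.047 and -0.017 m) or (x of stepped_pad in the frame of strip_rack between 0.076 and 0.116 m and x of stepped_cell in the frame of assembly_rack between -0.111 and -0.081 m)) and y of stepped_cell in the frame of assembly_rack between -0.015 and 0.015 m and z of stepped_cell in the frame of assembly_rack between 0.002 and 0.01 m and ((x of cone_pad in the frame of strip_rack between -0.116 and -0.076 m and x of cone_cell in the frame of assembly_rack between 0.081 and 0.111 m) or (x of cone_pad in the frame of strip_rack between -0.052 and -0.012 m and x of cone_cell in the frame of assembly_rack between 0.017 and 0.047 m) or (x of cone_pad in the frame of strip_rack between 0.012 and 0.052 m and x of cone_cell in the frame of assembly_rack between -0.047 and -0.017 m) or (x of cone_pad in the frame of strip_rack between 0.076 and 0.116 m and x of cone_cell in the frame of assembly_rack between -0.111 and -0.081 m)) and y of cone_cell in the frame of assembly_rack between -0.015 and 0.015 m and z of cone_cell in the frame of assembly_rack between 0.002 and 0.01 m); the robot touches nothing.
It fails at once if the wide cell was dropped (it moved faster than 0.6 m/s, a fall of about 18 mm, while the fingers did not hold it) (linear speed of wide_cell above 0.6 m/s and contact force between wide_cell and the fingers below 0.05 N).
It fails at once if the slim cell was dropped (it moved faster than 0.6 m/s, a fall of about 18 mm, while the fingers did not hold it) (linear speed of slim_cell above 0.6 m/s and contact force between slim_cell and the fingers below 0.05 N).
It fails at once if the stepped cell was dropped (it moved faster than 0.6 m/s, a fall of about 18 mm, while the fingers did not hold it) (linear speed of stepped_cell above 0.6 m/s and contact force between stepped_cell and the fingers below 0.05 N).
It fails at once if the cone cell was dropped (it moved faster than 0.6 m/s, a fall of about 18 mm, while the fingers did not hold it) (linear speed of cone_cell above 0.6 m/s and contact force between cone_cell and the fingers below 0.05 N).
It also fails if it takes over 112 s, if anything falls off the work surface, if the arm or the gripper's body presses on something with over 40 N, if the wrist force passes 120 N, or if a joint passes its speed limit or range.

ROBOT

A 7-joint arm with a two-finger parallel gripper is mounted at the origin on the work surface. World frame = base frame: x ahead of the robot, y to its left, z up, the work surface at z = 0. Lengths are in mm, angles in rad, forces in N, time in s.
With the tool pointing down it reaches from about 400 to 850 mm from the base axis. Payload 4.4 kg.
Tool frame: the origin (TCP) lies at the very end of the fingers, on their centre line; the grasp point (between the pads) lies 19 mm behind it; z points along the fingers, y is the line along which they close (so a half turn about z gives the same grasp; the last joint's range is limited). The gripper opens to 94 mm and grips with 3 to 60 N. Pads are 16 mm wide; open, the fingers measure 119 mm over their backs; the gripper's body (75 mm by 177 mm) begins 78 mm behind the grasp point.
Start: joints at [-1.409, 0.628, 0.038, 1.517, -0.027, 0.996, -0.02], TCP at [146.765, 633.229, 166.478] pointing down, gripper open.
Joint ranges: [-3.06, 3.06], [-0.37, 2.12], [-1.25, 1.32], [0.18, 2.47], [-1.1, 4.24], [0.23, 1.98], [-2.94, 2.94]. Speed limits (rad/s): [2.57, 2.57, 3.14, 3.14, 3.14, 3.14, 3.14].

INTERFACE

Orientations are given as a unit quaternion [x, y, z, w].
In Python, from station import robot, kinematics, optics gives the robot as it stands. The module is installed in compiled form; this text tells all that it offers. Calls block until the motion is done:
- robot.move_ptp(position, orientation): joint-space move of the TCP to a pose.
- robot.servo_line(position, rotation=None, rate=150, stop_force=None): straight line of the TCP; rotation=None keeps the orientation; rate is the mean speed in mm/s. With stop_force (N) it stops when the force on the tool has changed by that much, and returns True; else False.
- robot.movej(angles): joint-space move.
- robot.grip(opening, f_grip=None): opening from 0.0 (shut) to 1.0 (fully open); f_grip is the grip in N (None keeps the last); returns when the fingers have stopped.
- robot.wait(seconds).
- kinematics.inverse_kinematics(position, orientation): joint angles nearest the present ones, or None.
- optics.snapshot(name): name is "scene" or "top"; returns (picture, depth): 420x560x3 uint8, red, green, blue; 420x560 float32, mm along the optical axis (not along the pixel's ray), 0 where there is no reading.
- optics.camera_info(name): a dict with "mtx" (3x3 intrinsics, pixels), "rvec" (rotation vector, rad) and "tvec" (3), from world to camera coordinates, as OpenCV has them. Camera axes: x right, y down, z forward; pixel columns grow to the right and rows downward; lengths in mm; the calibration is good to about 2 mm. A picture is of the moment at which its call begins. camera_info takes no time and is no camera call.
A pose or a line that the arm cannot do raises robot.IKError and nothing moves.
- robot.hand_in(): hands the job in; it is judged then, once.
Readings, each from a call of its own:
- robot.get_time(): time.
- robot.get_q(): joint angles.
- robot.get_qvel(): joint speeds.
- robot.get_joint_torque(): joint torques, N m.
- robot.get_tool_pos(): TCP position.
- robot.get_orientation(): TCP orientation.
- robot.get_force(): force on the tool from outside, world axes, zero at the start.
- robot.get_torque(): the same for the moment, N m.
- robot.get_grip_width(): opening from 0.0 (shut) to 1.0 (fully open).
- robot.get_grip_force(): force on a finger pad.
Only numpy, scipy, OpenCV 4.12 (cv2) and the standard library are available. Lean on these libraries where they do the work, as an engineer would, in place of code of your own. Each camera call takes 0.05 s, during which the arm holds its last target. There are 200 camera calls.

## Working session

There is one attempt and no reset: what is moved stays moved. The work goes in short steps, each a Python script; the robot and the scene stay as the last script left them, time stands still between calls to the robot, and variables do not carry over. Pictures are saved under pics/ and viewed, at most 14 in all, crops included, and the job is handed in when it is done.

```bash
mkdir -p pics; python3 - <<'E'
from station import robot, optics
import cv2, numpy as np
for n in("top","scene"):
    p,d=optics.snapshot(n); cv2.imwrite(f"pics/{n}0.png",p[:,:,::-1]); np.savez(f"{n}0.npz",p=p,d=d)
    print(n,optics.camera_info(n))
print(robot.get_orientation(),robot.get_time())
E
```

```text
top {'mtx': array([[457.46342203,   0.        , 275.31511913],
       [  0.        , 457.46342203, 209.89303039],
       [  0.        ,   0.        ,   1.        ]]), 'rvec': array([ 2.12837497, -2.10266832,  0.194717  ]), 'tvec': array([  7.04215065, 542.27383796, 856.79355814])}
scene {'mtx': array([[531.3201222 ,   0.        , 280.62573929],
       [  0.        , 531.3201222 , 216.75944436],
       [  0.        ,   0.        ,   1.        ]]), 'rvec': array([ 1.26436036,  2.16874719, -1.05964586]), 'tvec': array([ 245.58273705, -263.50679618, 1552.65158935])}
[ 1.13662017e-01  9.93519126e-01 -8.26550241e-04 -9.75843463e-05] 0.1
```

View pics/top0.png

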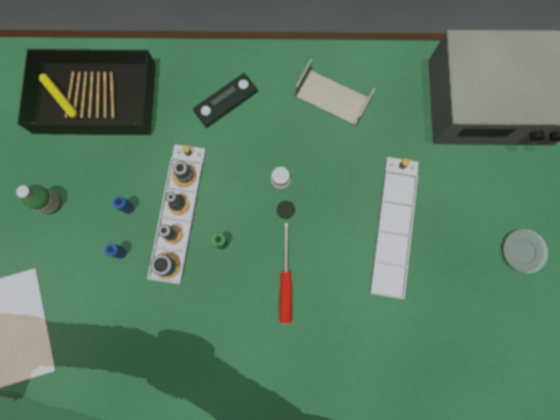

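View pics/scene0.png

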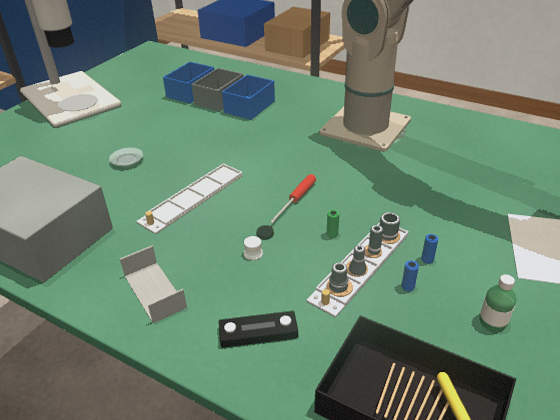

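The top view shows the loaded strip rack on the left, with its post at (186,150) and cells at (183,172), (177,203), (168,232) and (163,265). The empty rack is on the right, with its post at (405,163). Next I'll measure both in world coordinates and look closer.

```bash
cat > h.py <<'E'
import numpy as np, cv2
from station import robot, optics, kinematics
def cloud(n,d):
    c=optics.camera_info(n); R=cv2.Rodrigues(c["rvec"])[0]; K=c["mtx"]
    v,u=np.indices(d.shape)
    P=np.stack([(u-K[0,2])/K[0,0]*d,(v-K[1,2])/K[1,1]*d,d],-1)
    return (P-c["tvec"].ravel())@R
def proj(n,X):
    c=optics.camera_info(n)
    return cv2.projectPoints(np.float64(X).reshape(-1,1,3),c["rvec"],c["tvec"],c["mtx"],None)[0][:,0]
E
python3 - <<'E'
from h import *
z=np.load("top0.npz");p,d=z["p"],z["d"];W=cloud("top",d);np.save("W.npy",W)
H=W[...,2]
for nm,(u0,u1,v0,v1) in dict(L=(145,208,142,286),R=(368,422,154,302)).items():
    w=W[v0:v1,u0:u1];c=p[v0:v1,u0:u1].astype(int)
    white=(c.min(-1)>110)&(abs(w[...,2]-9)<9)
    m=(w[...,2]>3)&(w[...,2]<16)
    n,l,s,_=cv2.connectedComponentsWithStats(m.astype(np.uint8)); m=l==1+s[1:,4].argmax()
    # closed silhouette
    r=cv2.minAreaRect(np.float32(w[m][:,:2])); print(nm,"rack rect",r)
    br=(c[...,0]-c[...,2]>60)&(w[...,2]>25); print(" post",np.median(w[br],0),br.sum())
    hi=(w[...,2]>38).astype(np.uint8)
    n,l,s,_=cv2.connectedComponentsWithStats(hi)
    for i in range(1,n):
        if s[i,4]>8:
            q=w[l==i];t=q[q[:,2]>q[:,2].max()-6]; print(" top",s[i,4],q[:,2].max().round(1),cv2.minEnclosingCircle(np.float32(t[:,:2])),np.median(q[:,2]))
a=cv2.resize(p[135:295,140:215],None,fx=3.7,fy=3.7,interpolation=2)
b=cv2.resize(p[150:310,360:430],None,fx=3.7,fy=3.7,interpolation=2)
cv2.imwrite("pics/c1.png",np.hstack([a,b])[:,:,::-1])
q=np.load("scene0.npz")["p"][195:315,300:450]
cv2.imwrite("pics/c2.png",cv2.resize(q,None,fx=5,fy=5,interpolation=2)[:,:,::-1])
E
```

```text
L rack rect ((546.374267578125, 222.4370574951172), (78.63774871826172, 292.5865783691406), 83.36651611328125)
 post [672.43552303 201.67852109  36.42468309] 34
 top 210 64.7 ((626.3469848632812, 206.36228942871094), 14.783052444458008) 59.92607712632925
 top 141 945.0 ((367.5772399902344, 3.782747268676758), 9.999999747378752e-05) 65.27872093335048
 top 188 74.6 ((496.7427062988281, 228.65664672851562), 12.93389892578125) 69.41879854867094
 top 393 945.0 ((367.5772399902344, 3.782747268676758), 9.999999747378752e-05) 54.59640161848027
R rack rect ((521.72509765625, -233.96484375), (76.02059173583984, 295.87017822265625), 82.1080093383789)
 post [ 649.23381582 -252.27623631   35.56088546] 37
```

View pics/c1.png

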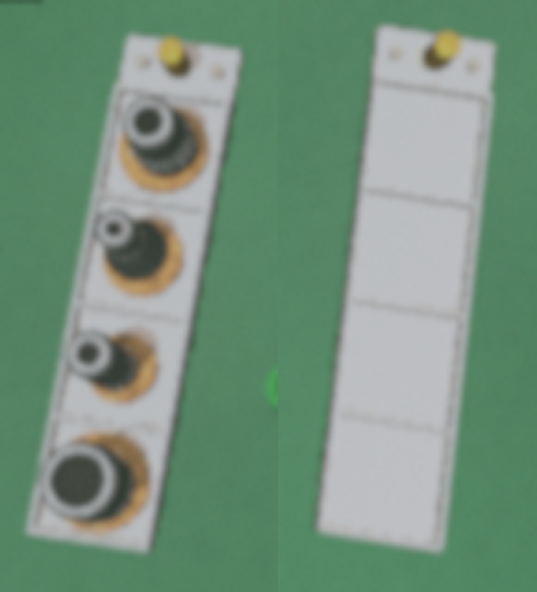

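View pics/c2.png

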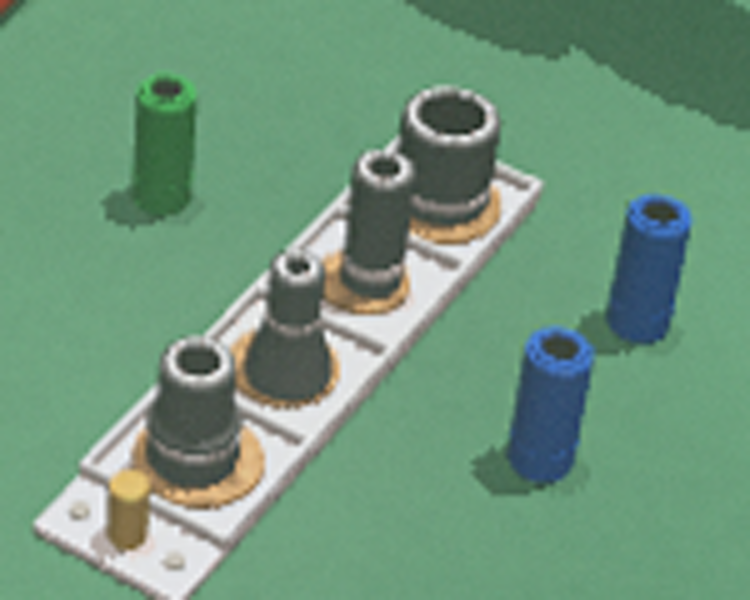

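From the post, the cells are stepped, cone, slim and wide. In the closeup the barrel of the stepped cell is nearest the post, and the cone neck, slim cylinder and wide cell follow. Their assembly bays are therefore -96, -32, +32 and +96. Next I'll fit the rack poses by silhouette and locate the cell tops.

```bash
cat > fit.py <<'E'
from h import *
from scipy.optimize import minimize
import json
z=np.load("top0.npz");p,d=z["p"],z["d"];W=np.load("W.npy")
out={}
S=8
for nm,(u0,u1,v0,v1),g in (("L",(143,210,140,290),(546,222,-.12)),("R",(366,424,150,306),(522,-234,-.14))):
    c=cv2.GaussianBlur(p,(3,3),0)[v0:v1,u0:u1].astype(int)
    m=((c[...,1]-c[...,0])<25).astype(np.uint8)
    n,l,s,_=cv2.connectedComponentsWithStats(m);m=(l==1+s[1:,4].argmax()).astype(np.uint8)
    if nm=="L": # cells lie within rack silhouette mostly
        m=cv2.morphologyEx(m,cv2.MORPH_CLOSE,np.ones((5,5)))
    M=cv2.resize(m,None,fx=S,fy=S,interpolation=0)
    def cost(t):
        a=t[2];R=np.array([[np.cos(a),-np.sin(a)],[np.sin(a),np.cos(a)]])
        X=[]
        for x,zz in((-130,0),(-130,12),(160,0),(130,12),(160,6)):
            for y in(-33.5,33.5): X.append([*(R@[x,y]+t[:2]),zz])
        q=(proj("top",X)+.5-[u0,v0])*S
        I=np.zeros_like(M);cv2.fillConvexPoly(I,cv2.convexHull(np.int32(q)),1)
        return (I!=M).sum()/S/S
    best=min((minimize(cost,[g[0]+dx-14,g[1],g[2]+da],method="Nelder-Mead",options=dict(initial_simplex=np.array([[g[0]+dx-14,g[1],g[2]+da]])+np.vstack([np.zeros(3),np.diag([8,8,.05])]))) for dx in(-4,4) for da in(-.03,.03)),key=lambda r:r.fun)
    t=best.x;a=t[2];R=np.array([[np.cos(a),-np.sin(a)],[np.sin(a),np.cos(a)]])
    print(nm,t.round(3),"mismatch px",best.fun,"of",m.sum(),"post pred",R@[146,0]+t[:2])
    out[nm]=t.tolist()
    if nm=="L":
        for cell,bx,top,r in(("stepped",96,59,15),("cone",32,65,11),("slim",-32,69,13),("wide",-96,53,21)):
            b=R@[bx,0]+t[:2]
            k=(abs(W[...,2]-top)<4)&(np.hypot(W[...,0]-b[0],W[...,1]-b[1])<32)
            q=np.float32(W[k][:,:2]);(e,rr)=cv2.minEnclosingCircle(q)
            print(cell,"bay",b.round(1),"top c",np.round(e,1),"r",round(rr,1),"mean",q.mean(0).round(1),len(q),"rel",(R.T@(np.array(e)-t[:2])).round(1))
            out[cell]=[float(x) for x in e]
json.dump(out,open("fit.json","w"))
ov=(W[...,2]>80)&(W[...,2]<400)&(W[...,1]<-200); print("oven x min",np.percentile(W[ov][:,0],1),"y max",np.percentile(W[ov][:,1],99),"z",np.percentile(W[ov][:,2],95))
E
python3 fit.py
```

```text
L [ 5.30027e+02  2.22236e+02 -1.33000e-01] mismatch px 130.90625 of 4688 post pred [674.73517592 202.85940809]
stepped bay [625.2 209.5] top c [625.9 206.5] r 14.9 mean [625.1 206. ] 157 rel [97.1 -2.8]
cone bay [561.7 218. ] top c [564.5 220.6] r 11.2 mean [564.2 220. ] 97 rel [34.3  2.9]
slim bay [498.3 226.5] top c [497.2 228. ] r 13.1 mean [496.8 228.5] 132 rel [-33.3   1.3]
wide bay [434.9 235. ] top c [432.2 234.4] r 21.1 mean [432.  234.2] 324 rel [-98.6  -0.9]
R [ 5.06409e+02 -2.31711e+02 -1.52000e-01] mismatch px 139.4375 of 4819 post pred [ 650.71968249 -253.86003467]
oven x min 693.8782351124058 y max -321.3843214560783 z 122.62053650349243
```

The fits agree: circle radii match the cells and the posts land within about 2 mm. The oven clears the gripper body. I'll do the first cell now.

```bash
cat > mv.py <<'E'
from h import *
import json
from scipy.spatial.transform import Rotation
F=json.load(open("fit.json"))
HG=dict(stepped=44,cone=48,slim=48,wide=33); DIA=dict(stepped=30,cone=22,slim=26,wide=42)
BAY=dict(stepped=-96,cone=-32,slim=32,wide=96)
def rot(a):
    y=np.array([-np.sin(a),np.cos(a),0]); zz=np.array([0,0,-1.])
    R=Rotation.from_matrix(np.c_[np.cross(y,zz),y,zz]); q0=Rotation.from_quat(robot.get_orientation())
    R2=R*Rotation.from_euler("z",np.pi)
    return min((R,R2),key=lambda r:(q0.inv()*r).magnitude()).as_quat()
def bay(k,x):
    t=F[k]; return np.array([t[0]+x*np.cos(t[2]),t[1]+x*np.sin(t[2])])
UP=150
def move(c,first=False):
    a=F["L"][2]; xy=F[c]; g=HG[c]-19
    op=lambda w:min(1,w/94)
    robot.grip(op(DIA[c]+34))
    (robot.move_ptp if first else lambda p,q:robot.servo_line(p,q,rate=250))([*xy,UP],rot(a))
    robot.servo_line([*xy,9+g+25],rate=150); robot.servo_line([*xy,9+g],rate=60)
    robot.grip(0,25)
    print(c,"width mm",robot.get_grip_width()*94,"force",robot.get_grip_force(),"f",np.round(robot.get_force(),1))
    robot.servo_line([*xy,9+g+15],rate=40); robot.servo_line([*xy,UP],rate=150)
    w=robot.get_grip_width()*94; print(" lifted width",w,"force",robot.get_grip_force())
    if abs(w-DIA[c])>5: print("NOT HELD?"); return False
    b=bay("R",BAY[c])
    robot.servo_line([*b,UP],rot(F["R"][2]),rate=200)
    robot.servo_line([*b,6+g+12],rate=100); robot.wait(.3)
    hit=robot.servo_line([*b,6+g-4],rate=15,stop_force=2.5)
    print(" contact",hit,"bottom z",robot.get_tool_pos()[2]-g)
    robot.wait(.2); robot.grip(op(w+6)); robot.grip(op(w+30))
    robot.servo_line([*b,6+g+40],rate=80); robot.servo_line([*b,UP],rate=200)
    print(" t",robot.get_time()); return True
E
python3 - <<'E'
from mv import *
move("stepped",True)
p,d=optics.snapshot("scene"); cv2.imwrite("pics/s1.png",p[:,:,::-1])
E
```

```text
stepped width mm 0.8231900889975787 force 0.0 f [ 0.1 -0.  -0.2]
 lifted width 0.44290994204325906 force 0.0
NOT HELD?
```

View pics/s1.png

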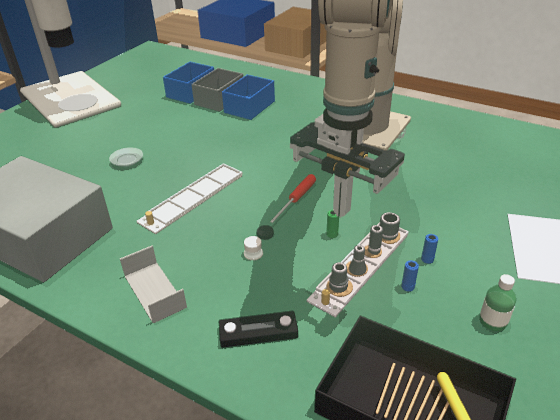

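The arm missed. The closed fingertips are at about (343,212), well short of the stepped cell at (340,275). I'll check where the tool thinks it is.

```bash
python3 - <<'E'
from mv import *
t=robot.get_tool_pos();print(t,robot.get_orientation(),F["stepped"],robot.get_q(),robot.get_time())
print(proj("scene",[t,[*F["stepped"],59],[0,0,0],[*F["stepped"],150]]), proj("top",[t,[0,0,0],[*F["stepped"],59]]))
p,d=optics.snapshot("top");cv2.imwrite("pics/t1.png",p[:,:,::-1])
p,d=optics.snapshot("scene");Ws=cloud("scene",d);print(Ws[205:214:4,338:350:4].round())
print(Ws[262:272:4,335:345:4].round(),Ws[235:250:6,385:392:3].round())
E
```

```text
[624.90722267 206.21489643 148.65237031] [ 6.64994655e-02  9.97785669e-01 -4.77333861e-04 -1.16270595e-03] [625.9376220703125, 206.5181884765625] [-0.41286279  0.66109538  0.08913733  1.51025242 -0.06610906  0.97570437
  1.13249887] 6.8083
[[339.63620785 230.8634261 ]
 [337.38389936 267.08611694]
 [364.66458661 126.58695227]
 [339.57896345 230.66866658]] [[169.72046281 153.99397266]
 [279.07509876 499.42653964]
 [180.06167919 167.39139644]]
[[[635. 204. 213.]
  [634. 211. 215.]
  [632. 218. 216.]]

 [[633. 204. 204.]
  [637. 213. 209.]
  [634. 219. 209.]]

 [[634. 205. 195.]
  [636. 213. 200.]
  [631. 219. 199.]]]
[[[560. 173.   2.]
  [615. 205.  62.]
  [557. 189.   7.]]

 [[628. 202.  62.]
  [624. 209.  62.]
  [621. 216.  62.]]

 [[636. 206.  60.]
  [634. 214.  62.]
  [628. 219.  59.]]] [[[451. 238.  21.]
  [454. 245.  26.]
  [448. 250.  23.]]

 [[457. 242.  10.]
  [453. 247.   8.]
  [452. 253.  10.]]

 [[473. 248.   7.]
  [467. 253.   5.]
  [470. 260.  10.]]]
```

View pics/t1.png

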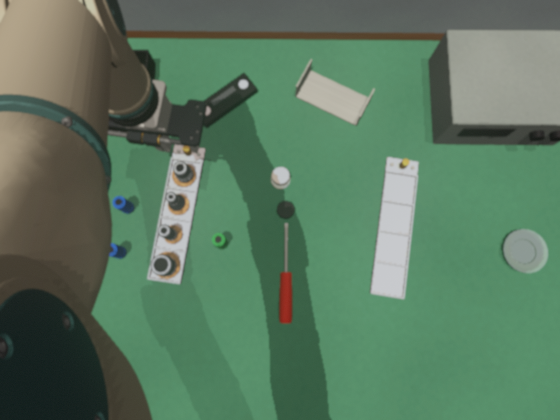

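```bash
python3 - <<'E'
from mv import *
p,d=optics.snapshot("scene");Ws=cloud("scene",d)
k=(abs(Ws[...,0]-628)<40)&(abs(Ws[...,1]-206)<40)&(Ws[...,2]>90)&(Ws[...,2]<400)
v,u=np.where(k)
for r in range(v.min(),v.max()+1,4):
    q=Ws[r][k[r]]; 
    if len(q): print(r,u[v==r].min(),u[v==r].max(),np.median(q,0).round())
cv2.imwrite("pics/s2.png",cv2.resize(p[110:290,260:460],None,fx=3.3,fy=3.3,interpolation=2)[:,:,::-1])
E
```

```text
108 325 326 [638. 176. 392.]
112 323 371 [640. 191. 390.]
116 320 371 [650. 217. 393.]
120 315 371 [652. 214. 386.]
124 315 369 [655. 215. 383.]
128 319 362 [657. 214. 379.]
132 319 362 [642. 214. 354.]
136 319 362 [640. 205. 345.]
140 318 361 [642. 205. 340.]
144 318 367 [644. 212. 334.]
148 317 370 [644. 213. 329.]
152 326 370 [645. 221. 324.]
156 326 367 [648. 221. 321.]
160 316 370 [650. 204. 310.]
164 321 360 [653. 213. 310.]
168 321 359 [657. 215. 302.]
172 328 358 [658. 221. 301.]
176 334 358 [659. 225. 293.]
180 334 352 [634. 210. 265.]
184 334 352 [635. 211. 259.]
188 334 351 [634. 211. 249.]
192 334 351 [634. 212. 241.]
196 334 351 [633. 211. 232.]
200 333 350 [634. 210. 224.]
204 333 350 [634. 211. 216.]
208 333 350 [634. 212. 206.]
212 334 347 [634. 210. 199.]
216 337 341 [636. 209. 192.]
```

View pics/s2.png

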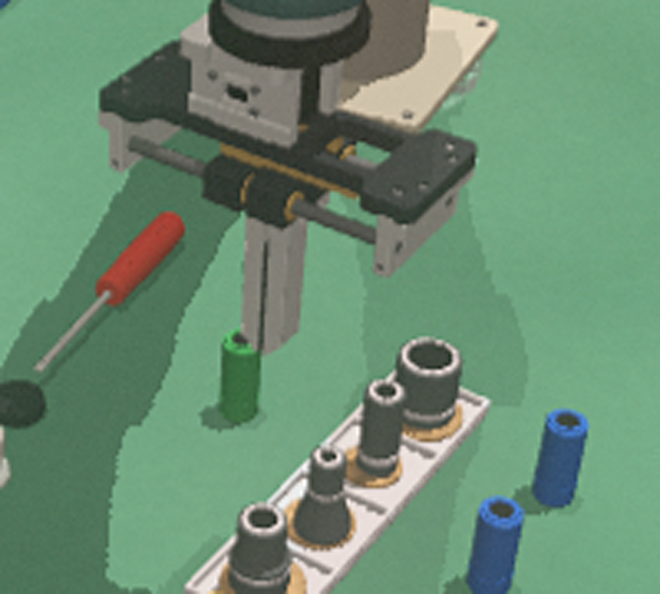

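The fingertips really end at z≈193 (pixel ~(340,216)), about 43 mm above the reported 149; x and y agree. The tool z reading seems biased, so I'll measure it by touching the bare table with shut fingers.

```bash
python3 - <<'E'
from mv import *
W=np.load("W.npy")
k=(abs(W[...,0]-630)<25)&(abs(W[...,1]-130)<25); print("clear area z max",W[k][:,2].max())
robot.servo_line([630,130,100],rate=200)
robot.servo_line([630,130,10],rate=80,stop_force=4); robot.wait(.2)
hit=robot.servo_line([630,130,-70],rate=25,stop_force=4)
print(hit,robot.get_tool_pos(),robot.get_force(),robot.get_time())
p,d=optics.snapshot("scene");Ws=cloud("scene",d)
k=(abs(Ws[...,0]-630)<40)&(abs(Ws[...,1]-130)<40)&(Ws[...,2]>8)&(Ws[...,2]<60)
q=Ws[k];print(len(q),np.percentile(q,[3,50,97],axis=0).round(1))
robot.servo_line([630,130,60],rate=100)
E
```

```text
clear area z max 5.705795236672056
True [629.98095257 130.01533043 -38.65880159] [-1.55955524 -0.19803424  6.5096529 ] 10.925
285 [[623.9 118.   10.7]
 [638.5 135.9  35. ]
 [642.4 144.3  58.1]]
```

Contact came at a reported z of -38.7 with x and y correct, so I'll apply a 38.7 mm z correction and retry.

```bash
python3 - <<'E'
s=open("mv.py").read()
s=s.replace("g=HG[c]-19","g=HG[c]-19-ZB").replace("UP=150","ZB=38.7; UP=150-ZB").replace("6+g-4]","6+g-10]")
open("mv.py","w").write(s)
E
python3 - <<'E'
from mv import *
move("stepped")
for n in("scene","top"):
    p,d=optics.snapshot(n); cv2.imwrite(f"pics/{n}3.png",p[:,:,::-1])
E
```

```text
stepped width mm 29.52061223073887 force 25.000065565109253 f [-0.3  0.2  0.9]
 lifted width 29.54847025451255 force 24.99954879283905
 contact True bottom z 5.864405389235403
 t 24.225
```

View pics/scene3.png

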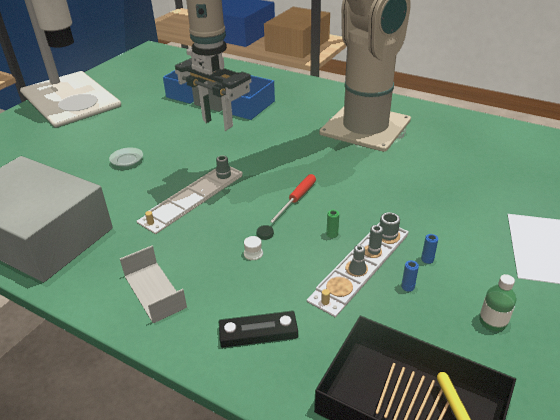

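The stepped cell stands upright in the farthest bay at (222,168), and contact came at floor height. Moving the rest.

```bash
python3 - <<'E'
from mv import *
for c in("cone","slim","wide"):
    if not move(c): break
b=robot.get_tool_pos(); robot.servo_line([480,50,180-ZB],rate=250)
W=None
for n in("scene","top"):
    p,d=optics.snapshot(n); np.savez(f"{n}4.npz",p=p,d=d)
    u,v=(130,145) if n=="scene" else (355,145)
    cv2.imwrite(f"pics/{n}4.png",cv2.resize(p[v:v+160,u:u+130],None,fx=3.6,fy=3.6,interpolation=2)[:,:,::-1])
W=cloud("top",d); t=F["R"];a=t[2];R=np.array([[np.cos(a),-np.sin(a)],[np.sin(a),np.cos(a)]])
for c,h in dict(stepped=50,cone=56,slim=60,wide=44).items():
    e=bay("R",BAY[c]);k=(abs(W[...,2]-6-h)<4)&(np.hypot(W[...,0]-e[0],W[...,1]-e[1])<32)
    q=np.float32(W[k][:,:2]); 
    if len(q): m,r=cv2.minEnclosingCircle(q);print(c,"err in rack",(R.T@(np.array(m)-e)).round(1),"r",round(r,1),len(q))
    else: print(c,"not seen")
print(robot.get_time())
E
```

```text
cone width mm 21.514113509183886 force 24.993071258068085 f [ 0.2 -0.1  0.8]
 lifted width 21.663339992173828 force 24.991453886032104
 contact True bottom z 5.92235547187914
 t 36.9667
slim width mm 25.584672996595145 force 25.0002783536911 f [-0.5  0.8  1.2]
 lifted width 25.642440616786867 force 24.9993959069252
 contact True bottom z 6.1382578900189095
 t 49.7
wide width mm 40.72865710108053 force 25.00026136636734 f [-0.   0.1  0.9]
 lifted width 41.00242478116886 force 24.999847412109375
 contact True bottom z 6.041099650666414
 t 63.3583
stepped err in rack [-0.6 -0.7] r 14.7 166
cone err in rack [-0.3 -1. ] r 11.0 99
slim err in rack [-1.2 -1.4] r 13.0 130
wide err in rack [-0.7 -1.7] r 21.3 303
64.8917
```

View pics/scene4.png

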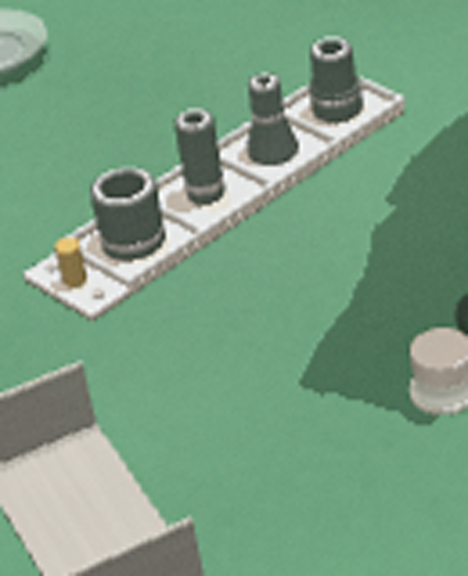

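View pics/top4.png

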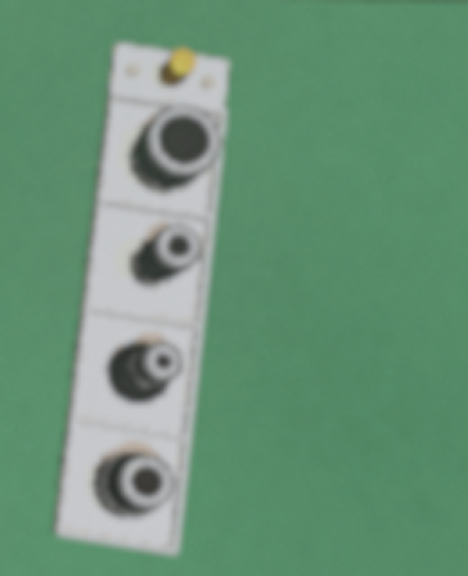

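All four cells stand upright and centred to within 2 mm. From the post, at crop pixels (130,210), (200,155), (270,120) and (335,80), they read wide, slim, cone, stepped, which is the reversed order.

```bash
python3 -c "
from station import robot
print(robot.hand_in())"
```

```text
the job is handed in; nothing more can be done
None
```

All four lens cells now stand upright in the assembly rack in reverse order, each within about 2 mm of its bay centre by the camera, and the job was handed in with about 65 s on the clock at the last reading; `hand_in()` gave no verdict.

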